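# Tuck the copper flashing under the shingles of a nest box roof

### The arm

A 6-joint arm with a two-finger parallel gripper is mounted at the origin on a cart in front of the work surface, level with it; the furniture and walls round the work are solid. World frame = base frame: x ahead of the robot, y to its left, z up, the work surface at z = 0. Lengths are in m, angles in rad, forces in N, time in s.
With the tool pointing down it reaches from about 0.35 to 0.725 m from the base axis. Payload 4.3 kg.
Tool frame: the origin (TCP) lies at the very end of the fingers, on their centre line; the grasp point (between the pads) lies 19 mm behind it; z points along the fingers, y is the line along which they close (so a half turn about z gives the same grasp; the last joint's range is limited). The gripper opens to 85 mm and grips with 20 to 120 N. Pads are 22 mm wide; open, the fingers measure 114 mm over their backs; the gripper's body (76 mm by 85 mm) begins 54 mm behind the grasp point. The pads swing forward as they close: fully open they stand 13 mm farther back than shut.
Start: joints at [1.172, 0.377, 0.081, 1.274, 0, 1.46], TCP at [0.164, 0.551, 0.197] pointing down, gripper open.
Joint ranges: [-2.72, 2.72], [-0.84, 1.66], [-1.02, 1.22], [-1.77, 2.12], [-1.37, 1.28], [-3.14, 3.14]. Speed limits (rad/s): [2.57, 2.57, 3.14, 3.14, 3.14, 3.14].

### API

Orientations are given as [roll, pitch, yaw] about the fixed x, y, z axes, in that order (R = Rz(yaw) Ry(pitch) Rx(roll)).
In Python, from rig import arm gives the robot as it stands.
- The arm moves only by the tool play_rows, never from a script. Its argument "moves" is text: rows parted by semicolons, each of 5 numbers parted by spaces: the opening, from -1 (shut) to 1 (fully open), then the shift along the tool's x, y, z scaled (see below), then the turn about the tool's z scaled (see below). A call has 1 to 20 rows; each row shifts and turns the commanded pose from where the row before left it, along the tool's axes as they then stand; what a row does not reach is not made up. The controller multiplies each number of a shift by 30 mm and each number of a turn by 0.5 rad. A row lasts 1/8 s, in which the tool goes at most 62.5 mm and 10.7 degrees, less where a joint would pass 70% of its speed; a pose out of reach is approached as far as the arm can. A call with a number of a shift or a turn outside -1 to 1 is refused whole. A call with a gripper value outside its range is refused whole. The fingers move at their own pace and stop on an object; the grip force is fixed at half the most. Time passes only in rows, so rows that do not move let the fingers close. It gives the time, the measured TCP pose, the force, the opening and the grip force at its end, in the units of the state.
- arm.state(): the state, without advancing time (a new reading comes with each control period).
- arm.read_camera(name): name is "side" or "top"; returns a dict with "image" (420x560x3 uint8, blue, green, red), "range_z" (420x560 float32, m along the optical axis (not along the pixel's ray), 0 where there is no reading), "fx", "fy", "cx", "cy" (pixels), "R" (3x3) and "t" (3): a world point X has camera coordinates R X + t. Camera axes: x right, y down, z forward; pixel columns grow to the right and rows downward; lengths in m; the calibration is good to about 2 mm. A picture is of the moment at which its call begins.
- arm.job_done(): hands the job in; it is judged then, once.
The state is a dict: "t": time; "joint_pos": joint angles; "qd": joint speeds; "joint_efforts": joint torques, N m; "ee_pos": TCP position; "eef_rot": TCP orientation; "wrist_force": force on the tool from outside, world axes, zero at the start; "torque": the same for the moment, N m; "grip_width": finger opening in m; "gripper_force": force on a finger pad.
Only numpy, scipy, OpenCV 4.12 (cv2) and the standard library are available. Lean on these libraries where they do the work, as an engineer would, in place of code of your own. Each camera call takes 0.05 s, during which the arm holds its last target. There are 200 camera calls.

### The job

Fit the copper flashing to the nest box's sloping roof: take it by its standing seam, set it down flat on the bare lower part of the roof with its plain long edge facing up the slope and just short of the shingles, then slide it up so that this edge goes evenly about 2 cm under the loose lowest row of shingles without lifting them. Finish while still gripping the seam and pressing the flashing flat against the roof with a definite push, without letting go; leave the other things on the table where they stand.

Things in the scene. Friction and masses are not known exactly. Their poses are not given: they have to be found in the camera images.
- flashing: Loose rigid copper plate, 80 (x) x 130 (y) x 4 mm, about 90 g, starting flat on a grey board. Origin: centre of underside, z up. The standing seam to grip is an upright rib along the middle: y = 0, 10 mm thick, from x = -34 to 0 mm, top 30 mm above the underside. The plain long edge to tuck is at x = +40 mm; the edge at x = -40 mm has a rolled hem 3 mm high.
- flashing_left (a point): Underside corner of the plain edge, at (40, 65, 0) mm in the flashing's frame.
- flashing_right (a point): Underside corner of the plain edge, at (40, -65, 0) mm in the flashing's frame.
- flashing_tail (a point): Middle of the underside at the hemmed edge, at (-40, 0, 0) mm in the flashing's frame.
- flashing_seam (a point): Middle of the standing seam's top, at (-17, 0, 30) mm in the flashing's frame.
- nest_box: Wooden nest box with a lean-to roof, 196 mm wide (y), 255 mm long (x), fixed to the table, left or right of the robot. The low eave and round pop-hole are at its -x side. Origin on the table; the roof there is 95 mm high and rises toward +x at 0.30 rad (17 degrees).
- deck: The box's stiff, fixed plywood roof board. Frame: x straight up the slope, y to the left across it, z square out of it; origin on its upper surface, mid width, right below the shingles' lower edge. 196 mm wide, bare from x = -115 mm (eave) to 0. A fixed batten under the shingles at x = 32 mm stops anything pushed farther up.
- shingles (a joint): Loose lowest row of dark brown shingles: a flap 173 mm wide, 68 mm long up the slope, 4 mm thick, 50 g, hinged at its upper edge. 0 = lying down, parallel to the board, underside 9 mm above it; grows (rad) as its lower edge lifts (0.1 rad = 7 mm); falls back by itself. The fixed row and ridge strip above stand up to 23 mm off the board.
- shingle_lip (a point): Middle of the underside of the shingles' lower edge; 9 mm above the deck's origin when lying down.
- work_board: Fixed grey work board 170 (x) x 200 (y) x 14 mm on which the flashing starts, on the other side from the nest box. Origin: centre of its underside, on the table.
- glue_bottle: Bystander: amber glue bottle, 34 mm across, 121 mm tall, standing loose behind the work. Origin: centre of its underside.
- mug: Bystander: white mug, 79 x 117 x 128 mm, standing loose at the right. Origin: centre of its underside.
- tape_roll: Bystander: cream roll of paper tape, 72 mm across, 19 mm high, lying loose at the left. Origin: centre of its underside.
- eraser: Bystander: blue and white eraser, 20 x 42 x 13 mm, lying loose at the right. Origin: centre of its underside.
Things that resemble listed ones, but are neither listed nor needed, are in the scene too. Of the things that look like the flashing, the larger one is meant.

How it is judged:
By the outcome, as a careful person would: the job done as asked, in the order asked, and still so for the second after the job is handed in, while the arm keeps its last pose, push and grip.
It also fails if it takes over 40 s, if anything falls off the work surface, if the arm or the gripper's body presses on something with over 40 N, if the wrist force passes 120 N, or if a joint passes its speed limit or range.

## Working session

There is one attempt and no reset: what is moved stays moved. The work goes in short steps, Python scripts to look and compute and a tool call to move; the robot and the scene stay as the last step left them, time stands still between calls to the robot, and variables do not carry over. Pictures are saved under pics/ and viewed, at most 10 in all, crops included, and the job is handed in when it is done.

Besides the shell and the picture viewer there is one more tool, called after ">>>" as name(argument=value, ...) on one line, values as JSON. play_rows: Moves the arm, as the interface text tells. Its arguments: {"type":"object","properties":{"moves":{"type":"string"}},"required":["moves"]}

```bash
mkdir -p pics; ls; cat > h.py <<'E'
import numpy as np, cv2
from rig import arm
def snap(n,f=None):
    c=arm.read_camera(n); np.savez('%s.npz'%n,**c)
    if f: cv2.imwrite('pics/'+f,c['image'])
    return c
def load(n): return dict(np.load('%s.npz'%n))
def pts(c,uv):
    o=[]
    for u,v in uv:
        z=np.median([q for q in c['range_z'][v-1:v+2,u-1:u+2].ravel() if q>0] or [0])
        p=np.array([(u-c['cx'])/c['fx']*z,(v-c['cy'])/c['fy']*z,z]); o.append(c['R'].T@(p-c['t']))
    return np.array(o)
def proj(c,X):
    p=c['R']@np.asarray(X).T+np.reshape(c['t'],(3,1)); return np.stack([p[0]/p[2]*c['fx']+c['cx'],p[1]/p[2]*c['fy']+c['cy']],1)
def cloud(c):
    v,u=np.mgrid[0:420,0:560]; z=c['range_z']; p=np.stack([(u-c['cx'])/c['fx']*z,(v-c['cy'])/c['fy']*z,z],-1)
    w=(p-c['t'].ravel())@c['R']; w[z==0]=np.nan; return w
E
python3 - <<'E'
from h import *
a=snap('top','top0.png'); b=snap('side','side0.png')
print(arm.state())
for c in(a,b): print(c['fx'],c['R'],c['t'], -c['R'].T@c['t'])
E
```

```text
pics
{'t': 0.1, 'joint_pos': array([1.17167707e+00, 3.78024675e-01, 7.97324139e-02, 1.27438368e+00,
       2.08041276e-05, 1.46052299e+00]), 'qd': array([-0.00076281, -0.00068195,  0.00227599,  0.00212959, -0.00055216,
       -0.00071461]), 'joint_efforts': array([ 1.03985749e-03, -4.64696360e+01,  2.70582032e+01,  1.21158690e-02,
       -1.42762842e-04, -1.06906245e-05]), 'ee_pos': array([0.16350097, 0.55057574, 0.19572408]), 'eef_rot': array([-3.13972674e+00, -2.27529540e-04,  2.85274650e+00]), 'wrist_force': array([ 0.1441966 ,  0.68694543, -0.34798017]), 'torque': array([ 0.02112411, -0.01974701, -0.02100713]), 'gripper_force': 0.0, 'grip_width': 0.08513001170758078}
544.3128576439545 [[ 0.02375678 -0.99955382  0.01810486]
 [-0.99732081 -0.02494926 -0.06876576]
 [ 0.06918678 -0.0164227  -0.99746854]] [-0.02520051  0.51522975  1.66368077] [0.39934331 0.01498746 1.69535564]
478.0712669180239 [[-0.93559097 -0.35307728 -0.00244535]
 [-0.18044085  0.48406571 -0.85622514]
 [ 0.30349735 -0.80063526 -0.51659707]] [0.50366895 0.17322283 1.53225549] [0.03744911 1.3207606  0.94110809]
```

View pics/top0.png

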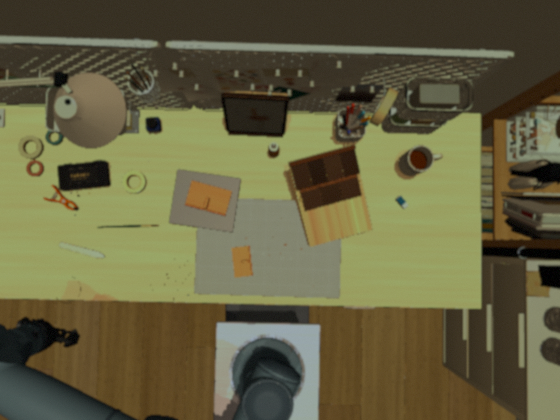

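View pics/side0.png

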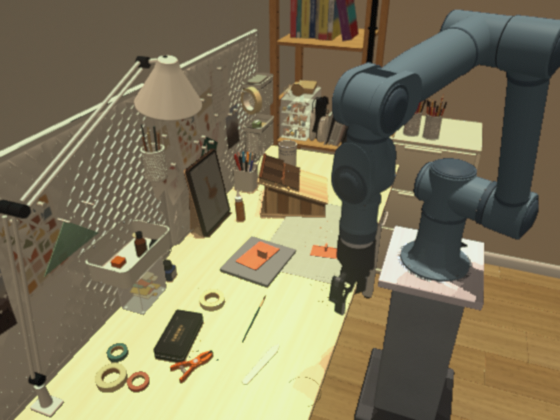

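Candidates for the flashing, in the top picture: the copper plate on the grey board at (208,198) and a smaller copper plate on the mat at (242,261). An orange item in the tray also shows in the side picture at (118,262). The larger plate on the grey board fits the description, and the nest box is at (330,195) on the right. I'll check the choice in a close crop.

```bash
python3 - <<'E'
from h import *
a=load('top');b=load('side')
A=cv2.resize(a['image'][160:240,160:250],None,fx=6,fy=6,interpolation=2)[:, :]
B=cv2.resize(a['image'][140:250,280:380],None,fx=4.36,fy=4.36,interpolation=2)
A=cv2.resize(A,(400,356));B=cv2.resize(B,(400,440))
C=cv2.resize(b['image'][225:295,210:310],None,fx=4,fy=4,interpolation=2)
im=np.zeros((600,800,3),np.uint8); im[:356,:400]=A; im[:440,400:]=B; im[356:356+244,:400]=C[:244]
cv2.imwrite('pics/crop1.png',np.clip(im*1.4,0,255).astype(np.uint8))
w=cloud(a); hs=cv2.cvtColor(a['image'],cv2.COLOR_BGR2HSV)
print(hs[190,195],hs[205,190])
m=((hs[...,0]<14)&(hs[...,1]>150)&(hs[...,2]>100)).astype(np.uint8); m[:,:160]=0;m[:,260:]=0;m[:150]=0;m[235:]=0
r=cv2.minAreaRect(cv2.findNonZero(m)); bx=cv2.boxPoints(r);print(m.sum(),r,bx)
P=w[m>0]; print(np.percentile(P[:,2],[5,25,50,75,95,99,100]))
t=w[(m>0)&(w[...,2]>.03)]; print(len(t),t.mean(0) if len(t) else 0)
Pf=P[P[:,2]<.026][:,:2].astype(np.float32)*1000
print(cv2.minAreaRect(Pf),Pf.mean(0))
E
```

```text
[ 16 174 155] [ 14 175 141]
19 ((204.91831970214844, 209.30224609375), (39.292903900146484, 0.8870902061462402), 15.124006271362305) [[185.83664 204.60449]
 [186.06808 203.74814]
 [224.      214.     ]
 [223.76855 214.85635]]
[0.01604346 0.01738077 0.0201024  0.0227978  0.02457086 0.02517494
 0.02532597]
0 0
((494.2004089355469, 202.0767364501953), (121.62786102294922, 2.8395237922668457), 76.22064971923828) [497.21906 213.2534 ]
```

View pics/crop1.png

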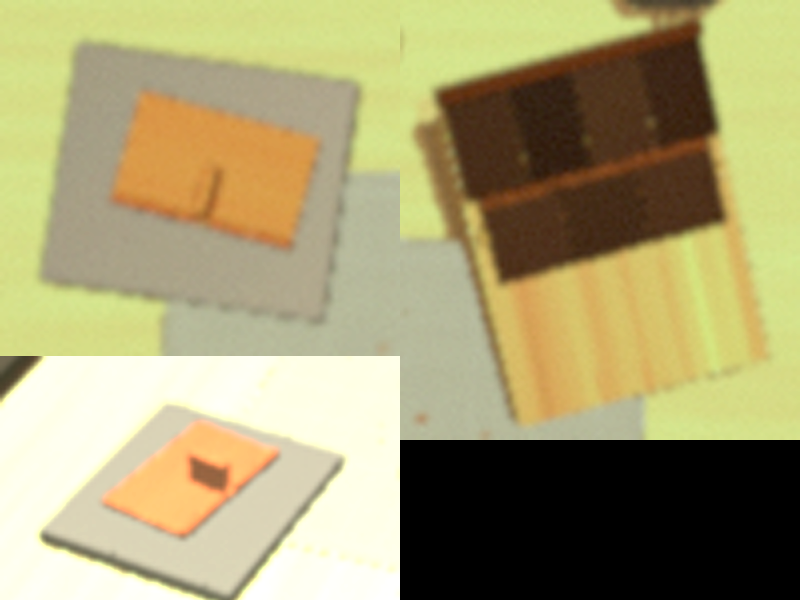

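The close crop confirms it: the larger plate lies on the grey board with its seam near the middle, and its hem and shaded edge face the robot (crop (111,203) to (293,247)). Its plain edge faces away. The bare roof and the shingles' lower edge, crop (500,283) to (727,220), are clear. Next I'll measure both.

```bash
python3 - <<'E'
from h import *
a=load('top')
def onplane(uv,n,d):  # ray with n.x=d
    C=-a['R'].T@a['t']; o=[]
    for u,v in uv:
        r=a['R'].T@np.array([(u-a['cx'])/a['fx'],(v-a['cy'])/a['fy'],1]); o.append(C+r*(d-n@C)/(n@r))
    return np.array(o)
w=cloud(a); hs=cv2.cvtColor(a['image'],cv2.COLOR_BGR2HSV)
m=((hs[...,0]<20)&(hs[...,1]>140)&(hs[...,2]>60)).astype(np.uint8); q=np.zeros_like(m); q[172:222,178:240]=m[172:222,178:240]
v,u=np.nonzero(q); W=onplane(np.c_[u,v],np.array([0,0,1.]),.018)[:,:2].astype(np.float32)*1000
r=cv2.minAreaRect(W); print('flash n',len(u),r); print(cv2.boxPoints(r))
crop=lambda L:np.array([(160+x/4.444-.5+.11,160+y/4.45-.39) for x,y in L])
print('clicked corners',onplane(crop([(138,90),(320,137),(293,247),(111,203)]),np.array([0,0,1.]),.018)*1000)
print('seam top clicks',onplane(crop([(219,169),(209,217)]),np.array([0,0,1.]),.044)*1000)
print('depth seam', [np.round(x,3) for x in pts(a,[(208,200),(207,205),(200,190),(220,195)])])
# deck
cd=lambda L:np.array([(280+(x-400)/4-.4,140+y/4-.4) for x,y in L])
poly=np.round(cd([(520,290),(710,240),(745,350),(540,405)])).astype(int)
k=np.zeros((420,560),np.uint8); cv2.fillPoly(k,[poly],1); P=w[k>0]; P=P[~np.isnan(P).any(1)]
c=P.mean(0)
for _ in range(3):
    c=P.mean(0); n=np.linalg.svd(P-c,full_matrices=False)[2][2]; n*=np.sign(n[2]); e=(P-c)@n; P=P[abs(e)<3*e.std()+1e-4]
print('deck',len(P),e.std(),n,'tilt',np.arccos(n[2]),'dir upslope',np.degrees(np.arctan2(-n[1],-n[0])),'c',c)
E_=onplane(cd([(519,425),(768,357)]),n,n@c); print('eave',E_, 'len',np.linalg.norm(E_[0]-E_[1]))
S=onplane(cd([(500,283),(727,220)]),n,n@c+.013); print('shingle edge',S,np.linalg.norm(S[0]-S[1]))
for X in(E_,S):
    d=X[1]-X[0]; print('yaw',np.degrees(np.arctan2(d[0],-d[1])))
d=(E_.mean(0)-S.mean(0)); print(np.linalg.norm(d))
E
```

```text
flash n 1012 ((530.1670532226562, 193.72096252441406), (126.00064849853516, 77.36255645751953), 75.87103271484375)
[[477.27722 142.06879]
 [552.29944 123.18417]
 [583.0569  245.37314]
 [508.03467 264.25775]]
clicked corners [[584.33468177 248.89334558  18.        ]
 [554.79442316 121.57977004  18.        ]
 [477.90056339 138.03094741  18.        ]
 [505.26494584 264.84789796  18.        ]]
seam top clicks [[528.70659729 188.20810861  44.        ]
 [495.73061118 193.96483498  44.        ]]
depth seam [array([0.522, 0.191, 0.038]), array([0.507, 0.195, 0.03 ]), array([0.554, 0.219, 0.017]), array([0.54 , 0.157, 0.016])]
deck 1531 0.003546648461575476 [-0.29218606 -0.08873712  0.95223581] tilt 0.31032031259707044 dir upslope 16.893573563585612 c [ 0.46766702 -0.19725839  0.08346199]
eave [[ 0.38991663 -0.11819619  0.06697256]
 [ 0.44517827 -0.30419725  0.06659606]] len 0.19403707054018268
shingle edge [[ 0.4929574  -0.09849368  0.11407793]
 [ 0.54319968 -0.26367054  0.11410185]] 0.172649013804272
yaw 16.546889392606367
yaw 16.91832514185852
0.11511388896073536
```

>>> play_rows(moves="0 0 0 0 -0.106; 0 -0.94 -0.587 0 0; 0 -0.94 -0.587 0 0; 0 -0.94 -0.587 0 0; 0 -0.94 -0.587 0 0; 0 -0.94 -0.587 0 0; 0 -0.94 -0.587 0 0; 0 -0.94 -0.587 0 0; 0 -0.94 -0.587 0 0; 0 -0.94 -0.587 0 0; 0 -0.94 -0.587 0 0; 0 -0.94 -0.587 0 0; 0 -0.94 -0.587 0 0; 0 -0.94 -0.587 0 0; 0 -0.94 -0.587 0 0; 0 0 0 0 0; 0 0 0 0 0")

```text
t: 2.22
ee_pos: [0.4894, 0.2194, 0.1962]
eef_rot: [-3.141, -0.001, 2.906]
wrist_force: [-0.3, 0.2, 0.8]
grip_width: 0.0427
gripper_force: 0.0
```

>>> play_rows(moves="0 -0.95 -0.6 0 0; 0 0 0 0.9 0; 0 0 0 0.9 0; 0 0 0 0.9 0; 0 0 0 0.9 0; 0 0 0 0.9 0; 0 0 0 0 0; 0 0 0 0 0")

```text
t: 3.22
ee_pos: [0.5137, 0.1958, 0.0626]
eef_rot: [3.141, 0.001, 2.907]
wrist_force: [0.4, -1.2, -0.6]
grip_width: 0.0425
gripper_force: 0.0
```

```bash
python3 - <<'E'
from h import *
b=snap('side'); s=arm.state(); print(s['ee_pos'],s['eef_rot'])
cv2.imwrite('pics/side1.png',np.clip(cv2.resize(b['image'][195:305,190:340],None,fx=5,fy=5,interpolation=2)*1.2,0,255).astype(np.uint8))
T=s['ee_pos']; x=np.array([.972,-.233,0])
for L in ([-34,0,30],[0,0,30],[-34,0,4],[0,0,4]): 
    X=np.array([.5304,.1935,.014])+x*L[0]/1e3+np.array([0,0,L[2]/1e3]); p=proj(b,[X])[0]; print(L,(p-[190,195])*5)
E
```

```text
[0.51429979 0.19583089 0.06300628] [3.14044016e+00 1.82683737e-03 2.90656276e+00]
[-34, 0, 30] [384.07916844 279.9014426 ]
[0, 0, 30] [340.29108748 261.97977391]
[-34, 0, 4] [384.645063   313.05201992]
[0, 0, 4] [341.23557729 294.9328074 ]
```

View pics/side1.png

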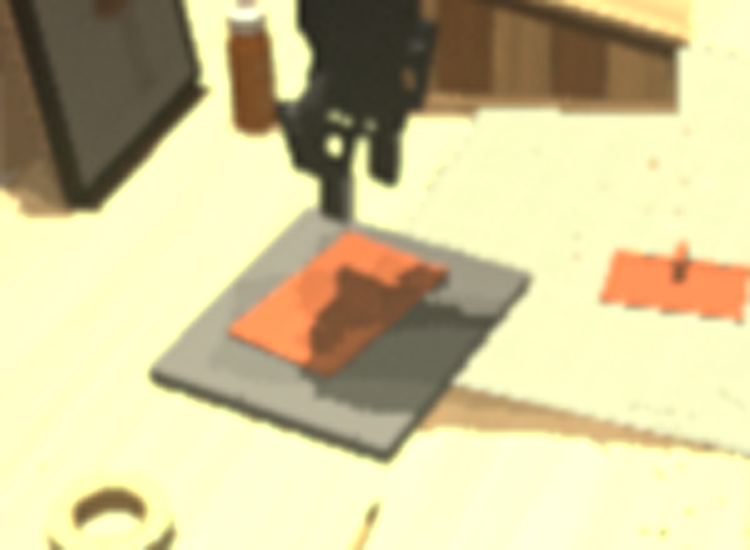

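The view shows the open fingers straddling the seam, which sits in shadow at about (360,285). Nothing is in the way, so I'll lower and grip.

>>> play_rows(moves="0 0 0 0.5 0; 0 0 0 0.5 0; 0 0 0 0.35 0; 0 0 0 0 0; 0 0 0 0 0; -1 0 0 0 0; -1 0 0 0 0; -1 0 0 0 0; -1 0 0 0 0; -1 0 0 0 0; -1 0 0 0 0")

```text
t: 4.65
ee_pos: [0.5135, 0.1951, 0.0211]
eef_rot: [3.141, 0.0, 2.906]
wrist_force: [-0.3, -0.0, -0.1]
grip_width: -0.0001
gripper_force: 0.0
```

```bash
python3 - <<'E'
from h import *
b=snap('side'); a=snap('top'); 
B=np.clip(cv2.resize(b['image'][225:295,220:300],None,fx=5,fy=5,interpolation=2)*1.2,0,255).astype(np.uint8)
A=np.clip(cv2.resize(a['image'][160:240,160:240],None,fx=5,fy=5,interpolation=2)*1.5,0,255).astype(np.uint8)
im=np.zeros((400,800,3),np.uint8); im[:350,:400]=B; im[:,400:]=A
cv2.imwrite('pics/c2.png',im)
E
```

```text
(no output)
```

View pics/c2.png

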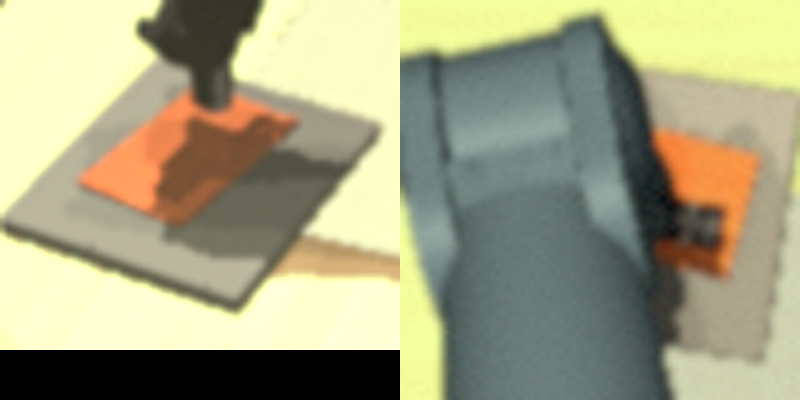

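```bash
python3 - <<'E'
from h import *
a=load('top');b=load('side');s=arm.state();print(s['ee_pos'],s['grip_width'],s['joint_pos'])
print(proj(a,[s['ee_pos'],s['ee_pos']+[0,0,.05]]),proj(b,[s['ee_pos'],s['ee_pos']+[0,0,.05]]))
w=cloud(a);print(np.round(w[205,[214,217,220,223]],3)); w=cloud(b);print(np.round(w[[236,240,244],263],3))
h=cv2.cvtColor(a['image'],cv2.COLOR_BGR2HSV)
for x in ([.5135,.195,.02],[.5135,.165,.02]):print(proj(a,[x]),proj(b,[x]))
E
```

```text
[0.51356149 0.19509988 0.02111065] -9.020992266151096e-05 [ 2.47541332e-01  4.42732325e-01 -2.97305277e-01  8.30696533e-01
  5.63466560e-05  4.83372473e-01]
[[207.25147342 203.03597451]
 [205.48390616 201.85167075]] [[262.91864219 254.60394366]
 [262.63112388 241.76746868]]
[[0.498 0.159 0.178]
 [0.499 0.152 0.163]
 [0.5   0.145 0.152]
 [0.5   0.136 0.154]]
[[0.507 0.206 0.102]
 [0.509 0.202 0.083]
 [0.508 0.205 0.071]]
[[207.321385   203.08220569]] [[262.95465237 254.87042921]]
[[217.07672647 203.32550764]] [[266.4537411  249.60822131]]
```

```bash
python3 - <<'E'
from h import *
b=load('side');w=cloud(b)
for c in (258,261,263,266,269): print(c,[tuple(np.round(w[r,c]*1000).astype(int)) for r in range(238,264,3)])
B=np.clip(cv2.resize(b['image'][225:275,230:300],None,fx=11,fy=11,interpolation=2).astype(float)**.7*6,0,255).astype(np.uint8)
cv2.imwrite('pics/c3.png',B)
E
```

```text
258 [(np.int64(512), np.int64(235), np.int64(112)), (np.int64(525), np.int64(204), np.int64(77)), (np.int64(525), np.int64(205), np.int64(66)), (np.int64(545), np.int64(161), np.int64(20)), (np.int64(526), np.int64(205), np.int64(43)), (np.int64(528), np.int64(202), np.int64(28)), (np.int64(528), np.int64(201), np.int64(16)), (np.int64(521), np.int64(218), np.int64(18)), (np.int64(515), np.int64(231), np.int64(17))]
261 [(np.int64(507), np.int64(223), np.int64(106)), (np.int64(512), np.int64(211), np.int64(85)), (np.int64(512), np.int64(211), np.int64(74)), (np.int64(516), np.int64(204), np.int64(56)), (np.int64(516), np.int64(203), np.int64(44)), (np.int64(515), np.int64(206), np.int64(35)), (np.int64(516), np.int64(206), np.int64(23)), (np.int64(513), np.int64(213), np.int64(17)), (np.int64(506), np.int64(230), np.int64(19))]
263 [(np.int64(505), np.int64(211), np.int64(98)), (np.int64(509), np.int64(204), np.int64(81)), (np.int64(508), np.int64(205), np.int64(71)), (np.int64(508), np.int64(206), np.int64(59)), (np.int64(512), np.int64(197), np.int64(41)), (np.int64(509), np.int64(
[... 294 characters left out ...]
4(62)), (np.int64(523), np.int64(146), np.int64(15)), (np.int64(515), np.int64(166), np.int64(18)), (np.int64(502), np.int64(198), np.int64(33)), (np.int64(497), np.int64(209), np.int64(30)), (np.int64(499), np.int64(204), np.int64(14)), (np.int64(495), np.int64(216), np.int64(12))]
269 [(np.int64(540), np.int64(77), np.int64(2)), (np.int64(527), np.int64(109), np.int64(13)), (np.int64(523), np.int64(120), np.int64(10)), (np.int64(513), np.int64(145), np.int64(17)), (np.int64(507), np.int64(159), np.int64(16)), (np.int64(501), np.int64(174), np.int64(16)), (np.int64(494), np.int64(193), np.int64(19)), (np.int64(491), np.int64(200), np.int64(13)), (np.int64(485), np.int64(214), np.int64(13))]
```

View pics/c3.png

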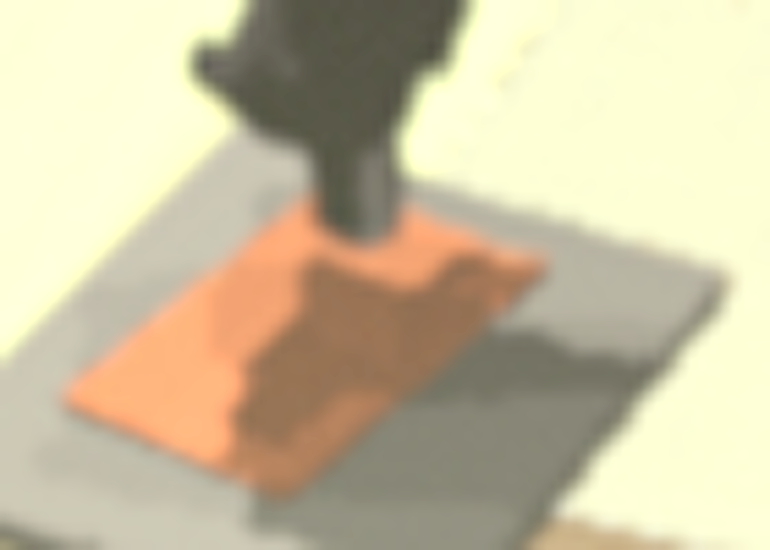

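```bash
python3 - <<'E'
from h import *
b=load('side')
y=np.array([.233,.972,0])
p=lambda c,k:np.round(proj(b,[np.array(c)+y*k+[0,0,d] for d in(0,.01,.02,.03,.04)]),1).tolist()
print('start closed/open',p([.1635,.5506,.1957],.0425),p([.1635,.5506,.1957],-.0425))
print('second',p([.514,.196,.063],.02))
print('now',p([.5135,.195,.021],.008))
i=cv2.imread('pics/side0.png');cv2.imwrite('pics/c4.png',np.clip(cv2.resize(i[225:325,310:410],None,fx=6,fy=6,interpolation=2)*2.,0,255).astype(np.uint8))
E
```

```text
start closed/open [[339.8, 328.8], [340.1, 325.3], [340.4, 321.9], [340.7, 318.4], [341.0, 314.8]] [[357.6, 305.6], [358.0, 302.2], [358.3, 298.8], [358.7, 295.4], [359.1, 291.9]]
second [[258.7, 247.1], [258.6, 244.5], [258.5, 241.9], [258.5, 239.2], [258.4, 236.5]]
now [[261.5, 255.9], [261.4, 253.3], [261.4, 250.8], [261.3, 248.2], [261.2, 245.6]]
```

View pics/c4.png

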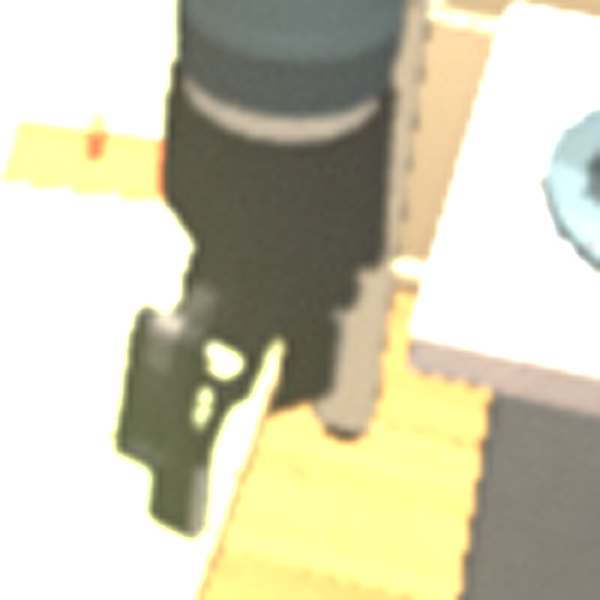

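The start picture shows the left fingertip at about (340,313), where the reported TCP projects to row 325 or so. That puts the real finger ends roughly 35 mm higher than reported, which explains the fingers shutting just above the seam. I'll open, go lower and find the plate by touch.

>>> play_rows(moves="0 0 0 0 0; 0 0 0 0 0; 0 0 0 0 0; 0 0 0 0.3 0; 0 0 0 0.3 0; 0 0 0 0.2 0; 0 0 0 0 0; 0 0 0 0 0")

```text
t: 5.75
ee_pos: [0.5137, 0.1951, -0.0028]
eef_rot: [3.141, 0.0, 2.906]
wrist_force: [0.2, 0.1, 1.0]
grip_width: 0.0429
gripper_force: 0.0
```

>>> play_rows(moves="0 0 0 0.1 0; 0 0 0 0.1 0; 0 0 0 0.1 0; 0 0 0 0 0")

```text
t: 6.25
ee_pos: [0.5132, 0.195, -0.0122]
eef_rot: [-3.141, -0.001, 2.906]
wrist_force: [-0.0, -0.2, -0.1]
grip_width: 0.0429
gripper_force: 0.0
```

>>> play_rows(moves="0 0 0 0.1 0; 0 0 0 0 0")

```text
t: 6.5
ee_pos: [0.5133, 0.1951, -0.0151]
eef_rot: [-3.141, -0.0, 2.906]
wrist_force: [-0.9, 0.6, -0.4]
grip_width: 0.0427
gripper_force: 0.0
```

>>> play_rows(moves="0 0 0 0.1 0; 0 0 0 0 0")

```text
t: 6.75
ee_pos: [0.5133, 0.1951, -0.0181]
eef_rot: [-3.141, -0.0, 2.906]
wrist_force: [0.2, -0.1, 0.3]
grip_width: 0.0428
gripper_force: 0.0
```

>>> play_rows(moves="0 0 0 0.07 0; 0 0 0 0 0")

```text
t: 7.0
ee_pos: [0.5137, 0.1951, -0.0185]
eef_rot: [3.141, 0.001, 2.906]
wrist_force: [-3.6, -1.8, 11.4]
grip_width: 0.0425
gripper_force: 5.8
```

>>> play_rows(moves="0 0 0 0.07 0; 0 0 0 0 0")

```text
t: 7.25
ee_pos: [0.5137, 0.1952, -0.0186]
eef_rot: [3.141, 0.001, 2.906]
wrist_force: [-9.4, -2.1, 27.0]
grip_width: 0.0426
gripper_force: 13.9
```

>>> play_rows(moves="0 0 0 0.07 0; 0 0 0 0 0")

```text
t: 7.5
ee_pos: [0.5138, 0.1952, -0.0187]
eef_rot: [3.141, 0.002, 2.906]
wrist_force: [-15.3, -4.2, 44.1]
grip_width: 0.0429
gripper_force: 22.0
```

Contact with the plate is at reported z = -0.0185, so the true tip sits about 36 mm above the reported one. I'll back off to clear the plate by about 4 mm and grip.

>>> play_rows(moves="0 0 0 -0.42 0; 0 0 0 0 0; -1 0 0 0 0; -1 0 0 0 0; -1 0 0 0 0; -1 0 0 0 0; -1 0 0 0 0")

```text
t: 8.38
ee_pos: [0.5132, 0.195, -0.012]
eef_rot: [-3.141, -0.001, 2.906]
wrist_force: [-0.7, -0.1, -1.1]
grip_width: 0.0091
gripper_force: 59.8
```

>>> play_rows(moves="-1 0 0 -0.6 0; -1 0 0 -0.95 0; -1 0 0 -0.95 0; -1 0 0 -0.95 0; -1 0 0 -0.95 0; -1 0 0 -0.95 0; -1 0 0 0 -0.265; -1 0 0 0 -0.265; -1 0 0 0 -0.265; -1 0 0 0 -0.264; -1 0 0 0 0")

```text
t: 9.75
ee_pos: [0.5133, 0.1951, 0.1487]
eef_rot: [3.142, -0.0, -2.849]
wrist_force: [0.4, -0.4, -0.9]
grip_width: 0.0083
gripper_force: 59.7
```

>>> play_rows(moves="-1 0.2 -0.43 0 0; -1 0.41 -0.86 0 0; -1 0.41 -0.86 0 0; -1 0.41 -0.86 0 0; -1 0.41 -0.86 0 0; -1 0.41 -0.86 0 0; -1 0.41 -0.86 0 0; -1 0.41 -0.86 0 0; -1 0.41 -0.86 0 0; -1 0.41 -0.86 0 0; -1 0.41 -0.86 0 0; -1 0.41 -0.86 0 0; -1 0.41 -0.86 0 0; -1 0.41 -0.86 0 0; -1 0.2 -0.43 0 0; -1 0 0 0 0; -1 0 0 0 0")

```text
t: 11.88
ee_pos: [0.4534, -0.1996, 0.1488]
eef_rot: [3.141, 0.0, -2.848]
wrist_force: [0.6, 0.0, -1.9]
grip_width: 0.0089
gripper_force: 59.7
```

```bash
python3 - <<'E'
from h import *
b=snap('side'); a=snap('top'); s=arm.state(); print(s['t'],s['ee_pos'],s['eef_rot'],s['grip_width'])
B=cv2.resize(b['image'][100:260,215:415],None,fx=4,fy=4,interpolation=2); cv2.imwrite('pics/c5.png',np.clip(B*1.2,0,255).astype(np.uint8)[:600])
E
```

```text
11.975 [ 0.45354733 -0.19943943  0.14883575] [ 3.14103418e+00 -3.98274812e-05 -2.84681807e+00] 0.008596930627084868
```

View pics/c5.png

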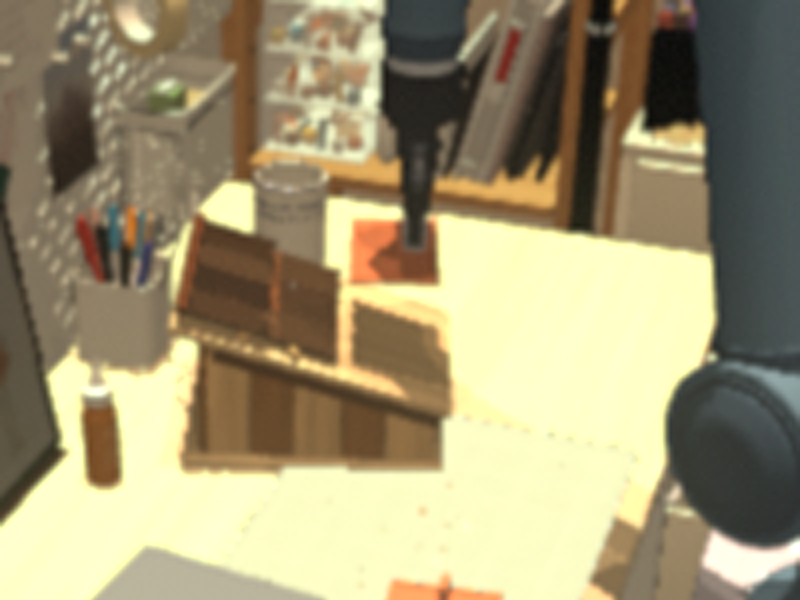

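The plate is held level, corners at crop (353,222), (437,222), (439,285) and (350,282). The bare roof and its shadow are below, and the shingles are undisturbed. I'll compare this with the model.

```bash
python3 - <<'E'
from h import *
b=load('side'); ps=.2941; ex=np.array([np.cos(ps),np.sin(ps),0]);ey=np.array([-np.sin(ps),np.cos(ps),0])
g=np.array([.4535,-.1995,.1488+.0337-.008+.004]); 
i=b['image'];hs=cv2.cvtColor(i,cv2.COLOR_BGR2HSV)
m=np.zeros((420,560),np.uint8);m[150:178,295:332]=((hs[...,0]<17)&(hs[...,1]>130))[150:178,295:332]
w=cloud(b);P=w[m>0];P=P[~np.isnan(P).any(1)];P=P[abs(P[:,2]-.178)<.03]
L=np.c_[(P-g)@ex,(P-g)@ey,P[:,2]-g[2]]*1000;print(len(P),np.percentile(L,[2,50,98],axis=0).round(1))
A=np.c_[L[:,:2],np.ones(len(L))];print('plane',np.linalg.lstsq(A,L[:,2],rcond=None)[0])
v,u=np.nonzero(m);print('mask',u.min(),u.max(),v.min(),v.max())
for x,y in((57,65),(57,-65),(-23,-65),(-23,65)): print((x,y),proj(b,[g+ex*x/1e3+ey*y/1e3]).round(1))
# rays of clicked corners on plane z=g
C=-b['R'].T@b['t']
for q in((303.1,155.3),(324.1,155.3),(324.6,171),(302.3,170.3)):
    r=b['R'].T@np.array([(q[0]-b['cx'])/b['fx'],(q[1]-b['cy'])/b['fy'],1]);X=C+r*(g[2]-C[2])/r[2]-g;print(q,(X@ex*1e3).round(1),(X@ey*1e3).round(1))
E
```

```text
270 [[-16.7 -59.6  -4.7]
 [ 26.7  14.1  -1. ]
 [ 56.1  65.6  17.1]]
plane [-0.03843666 -0.0030037   0.67236009]
mask 295 331 150 176
(57, 65) [[302.3 169.4]]
(57, -65) [[303.1 153.8]]
(-23, -65) [[324.4 154.4]]
(-23, 65) [[325.1 170.1]]
(303.1, 155.3) 56.6 -51.9
(324.1, 155.3) -21.6 -56.8
(324.6, 171) -21.2 72.3
(302.3, 170.3) 56.9 71.7
```

>>> play_rows(moves="-1 0.04 -0.04 0.5 0; -1 0 0 0.7 0; -1 0 0 0.7 0; -1 0 0 0.4 0; -1 0 0 0 0")

```text
t: 12.6
ee_pos: [0.4517, -0.2011, 0.0786]
eef_rot: [3.14, -0.002, -2.848]
wrist_force: [-0.3, -0.1, -0.6]
grip_width: 0.0089
gripper_force: 59.7
```

>>> play_rows(moves="-1 0 0 0.15 0; -1 0 0 0.15 0; -1 0 0 0 0")

```text
t: 12.98
ee_pos: [0.4527, -0.2019, 0.0708]
eef_rot: [3.141, 0.0, -2.848]
wrist_force: [0.9, 0.8, -1.0]
grip_width: 0.009
gripper_force: 59.7
```

>>> play_rows(moves="-1 0 0 0.12 0; -1 0 0 0 0")

```text
t: 13.22
ee_pos: [0.4525, -0.2023, 0.0683]
eef_rot: [-3.141, -0.0, -2.848]
wrist_force: [-4.4, -0.6, 7.3]
grip_width: 0.0086
gripper_force: 61.3
```

>>> play_rows(moves="-1 0 0 0.12 0; -1 0 0 0 0")

```text
t: 13.48
ee_pos: [0.4513, -0.2026, 0.0647]
eef_rot: [-3.14, -0.003, -2.848]
wrist_force: [-8.1, -1.0, 9.5]
grip_width: 0.0086
gripper_force: 62.1
```

Contact came where I predicted, and the plate is pivoting in the pads at about 10 N. I'll keep pressing until it lies flat.

>>> play_rows(moves="-1 0 0 0.12 0; -1 0 0 0.08 0; -1 0 0 0 0")

```text
t: 13.85
ee_pos: [0.4501, -0.203, 0.0586]
eef_rot: [-3.14, -0.005, -2.849]
wrist_force: [-11.4, -2.5, 11.2]
grip_width: 0.0086
gripper_force: 63.6
```

>>> play_rows(moves="-1 0 0 0.08 0; -1 0 0 0.05 0; -1 0 0 0 0")

```text
t: 14.22
ee_pos: [0.4497, -0.2031, 0.0546]
eef_rot: [-3.14, -0.006, -2.849]
wrist_force: [-12.5, -3.0, 11.4]
grip_width: 0.0087
gripper_force: 64.5
```

>>> play_rows(moves="-1 0 0 0.06 0; -1 0 0 0 0")

```text
t: 14.48
ee_pos: [0.4496, -0.2031, 0.0526]
eef_rot: [-3.14, -0.006, -2.849]
wrist_force: [-11.4, -3.6, 10.0]
grip_width: 0.0087
gripper_force: 64.8
```

>>> play_rows(moves="-1 0 0 0.06 0; -1 0 0 0 0")

```text
t: 14.72
ee_pos: [0.4496, -0.2032, 0.0514]
eef_rot: [-3.14, -0.006, -2.849]
wrist_force: [-13.1, -2.9, 14.9]
grip_width: 0.0089
gripper_force: 66.0
```

>>> play_rows(moves="-1 0 0 0.05 0; -1 0 0 0 0")

```text
t: 14.98
ee_pos: [0.4497, -0.2032, 0.0513]
eef_rot: [-3.139, -0.006, -2.849]
wrist_force: [-17.1, 0.4, 26.0]
grip_width: 0.0086
gripper_force: 67.6
```

```bash
cat >> h.py <<'E'
ps=.2941; O=np.array([.522,-.180,.101]); XD=np.array([np.cos(.3)*np.cos(ps),np.cos(.3)*np.sin(ps),np.sin(.3)]); YD=np.array([-np.sin(ps),np.cos(ps),0]); ZD=np.cross(XD,YD)
def deck(f,pic=False):
    b=snap('side'); im=b['image']; hs=cv2.cvtColor(im,cv2.COLOR_BGR2HSV); w=cloud(b); D=(w-O)@np.c_[XD,YD,ZD]*1000
    big=cv2.resize(im[150:215,260:345],None,fx=9,fy=9,interpolation=2)
    cv2.imwrite('pics/'+f,np.clip(big*1.3,0,255).astype(np.uint8))
    m=(D[...,0]>-120)&(D[...,0]<-5)&(abs(D[...,1])<95)&(abs(D[...,2])<25)&(hs[...,1]>110)
    org=m&(hs[...,0]<15); 
    for nm,k in(('orange',org),('deck',m&(hs[...,0]>=17))):
        L=D[k]; 
        if len(L)<20: print(nm,len(L));continue
        print(nm,len(L),np.percentile(L,[3,50,97],axis=0).round(1).tolist(),'plane',np.linalg.lstsq(np.c_[L[:,:2],np.ones(len(L))],L[:,2],rcond=None)[0].round(3))
    sh=(D[...,0]>5)&(D[...,0]<60)&(abs(D[...,1])<80)&(abs(D[...,2])<40)&(hs[...,2]<110)
    L=D[sh]; print('shingle',len(L),np.median(L,axis=0).round(1),np.linalg.lstsq(np.c_[L[:,:2],np.ones(len(L))],L[:,2],rcond=None)[0].round(3))
    return b
def dp(b,L): return ((proj(b,[O+XD*x/1e3+YD*y/1e3+ZD*z/1e3 for x,y,z in L])-[260,150]+.5)*9-.5).round(0).tolist()
E
python3 - <<'E'
from h import *
b=deck('d1.png')
print('lip ends(z9)',dp(b,[(0,86,9),(0,-86,9)]),'eave',dp(b,[(-115,98,0),(-115,-98,0)]))
for e in(-13,-16): print(e,dp(b,[(e,65,4),(e,-65,4),(e-80,65,4),(e-80,-65,4)]))
E
```

```text
orange 299 [[-90.5, -57.2, -2.4], [-48.1, 16.9, 2.0], [-15.3, 64.1, 7.8]] plane [-0.016 -0.01   1.811]
deck 249 [[-111.4, -79.8, -20.6], [-74.4, 71.2, -2.4], [-6.5, 94.3, 1.8]] plane [ 0.013 -0.035 -2.033]
shingle 298 [32.6  8.1 11.1] [ 6.0000e-03 -1.2000e-02  1.0488e+01]
lip ends(z9) [[350.0, 356.0], [362.0, 162.0]] eave [[617.0, 473.0], [606.0, 244.0]]
-13 [[379.0, 350.0], [386.0, 203.0], [567.0, 408.0], [563.0, 257.0]]
-16 [[386.0, 353.0], [392.0, 205.0], [574.0, 410.0], [569.0, 259.0]]
```

View pics/d1.png

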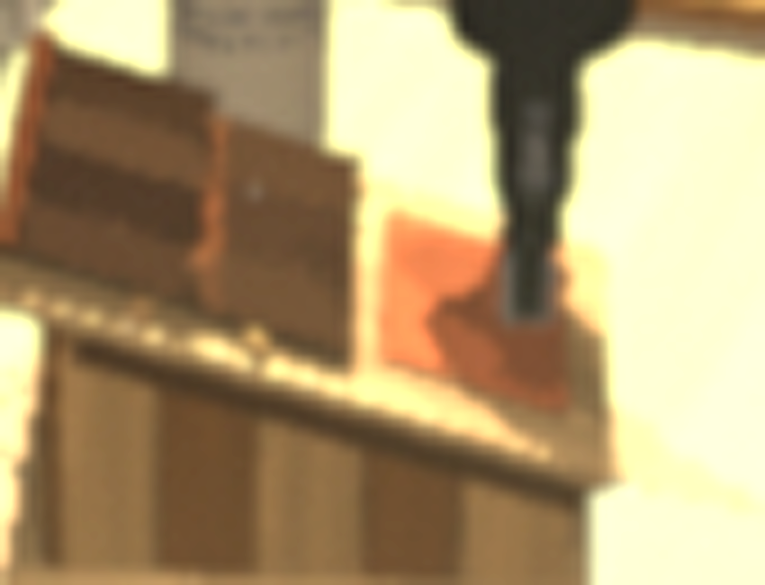

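The plate lies flat on the deck, with its plain edge from crop (380,360) to (384,212), about 13 mm short of the shingle lip at (350,365) to (358,158) and parallel to it. Now I'll slide it up the slope.

>>> play_rows(moves="-1 -0.127 0 -0.059 0; -1 -0.127 0 -0.039 0; -1 -0.127 0 -0.039 0; -1 0 0 0 0")

```text
t: 15.52
ee_pos: [0.4575, -0.2008, 0.0539]
eef_rot: [-3.139, -0.012, -2.85]
wrist_force: [-21.3, -6.5, 19.7]
grip_width: 0.0088
gripper_force: 66.8
```

>>> play_rows(moves="-1 -0.127 0 -0.05 0; -1 -0.127 0 -0.039 0; -1 -0.127 0 -0.039 0; -1 0 0 0 0")

```text
t: 16.02
ee_pos: [0.4693, -0.1973, 0.0577]
eef_rot: [-3.139, -0.011, -2.85]
wrist_force: [-18.6, -5.8, 17.6]
grip_width: 0.0089
gripper_force: 66.5
```

```bash
python3 - <<'E'
from h import *
b=deck('d2.png'); s=arm.state(); print(s['ee_pos'],s['wrist_force'])
E
```

```text
orange 239 [[-70.6, -56.0, -1.3], [-32.7, 19.7, 2.5], [-7.5, 65.1, 11.9]] plane [-0.051 -0.008  1.445]
deck 318 [[-109.6, -80.1, -22.2], [-83.2, 57.5, -2.1], [-11.2, 93.4, 1.5]] plane [-0.005 -0.037 -2.958]
shingle 294 [32.2  6.3 11.4] [ 0.014 -0.017 10.619]
[ 0.46929806 -0.19727867  0.05771344] [-18.14933314  -4.43650203  16.11572272]
```

>>> play_rows(moves="-1 -0.127 0 -0.039 0; -1 -0.127 0 -0.039 0; -1 -0.127 0 -0.039 0; -1 0 0 0 0")

```text
t: 16.58
ee_pos: [0.4803, -0.194, 0.0612]
eef_rot: [-3.139, -0.01, -2.85]
wrist_force: [-18.2, -5.1, 17.4]
grip_width: 0.0087
gripper_force: 66.4
```

```bash
python3 - <<'E'
from h import *
b=deck('d3.png'); s=arm.state(); print(s['ee_pos'],s['wrist_force'])
for e in(17,20,23): print(e,dp(b,[(e-80,65,4),(e-80,-65,4),(e-80,65,0)]))
E
```

```text
orange 190 [[-59.9, -59.6, -1.7], [-26.0, 22.2, 2.6], [-6.4, 65.4, 11.5]] plane [-2.500e-02 -1.000e-03  2.188e+00]
deck 354 [[-108.9, -81.8, -19.9], [-78.5, 41.8, -1.9], [-12.6, 93.4, 1.7]] plane [-0.006 -0.03  -2.53 ]
shingle 294 [32.6  7.8 11.4] [ 0.028 -0.013 10.161]
[ 0.48022467 -0.19398467  0.06121804] [-18.13138938  -5.6431895   17.87625918]
17 [[497.0, 386.0], [496.0, 237.0], [493.0, 394.0]]
20 [[489.0, 384.0], [490.0, 235.0], [486.0, 392.0]]
23 [[482.0, 382.0], [483.0, 233.0], [479.0, 390.0]]
```

View pics/d3.png

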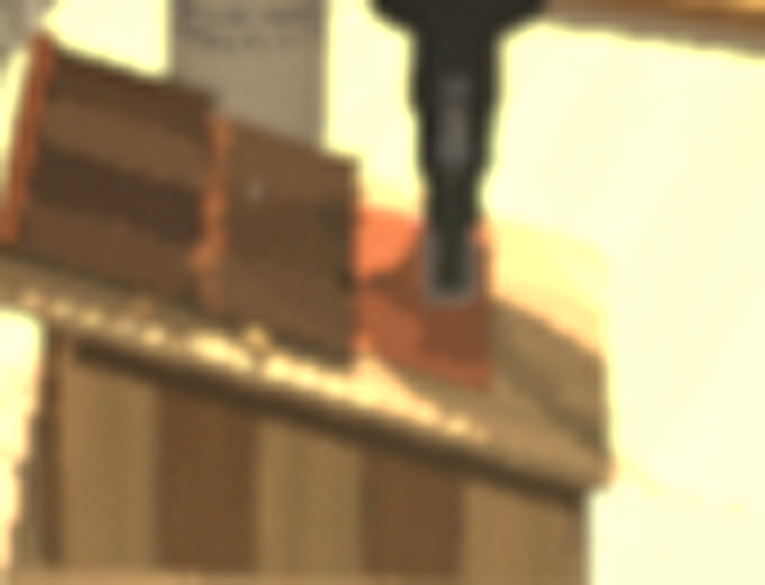

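The picture shows the hem at column 490 at both ends, which puts the plain edge about 20 mm under. The shingles still lie at their original height. Now the final, firmer push.

>>> play_rows(moves="-1 0 0 0.03 0; -1 0 0 0.02 0; -1 0 0 0 0; -1 0 0 0 0; -1 0 0 0 0; -1 0 0 0 0")

```text
t: 17.38
ee_pos: [0.4803, -0.194, 0.0612]
eef_rot: [-3.139, -0.01, -2.85]
wrist_force: [-21.5, -3.0, 28.1]
grip_width: 0.0083
gripper_force: 68.0
```

```bash
python3 - <<'E'
from h import *
b=deck('d4.png'); s=arm.state(); print(s['t'],s['ee_pos'],s['wrist_force'],s['grip_width'],s['gripper_force'])
F=s['wrist_force'];print('N',F@ZD,'along',F@XD)
E
```

```text
orange 189 [[-59.9, -59.6, -1.5], [-25.8, 24.0, 2.5], [-6.9, 65.5, 13.6]] plane [-0.019 -0.014  2.745]
deck 367 [[-109.2, -80.3, -22.4], [-78.0, 46.6, -2.1], [-12.1, 93.2, 1.9]] plane [ 2.000e-03 -3.600e-02 -2.434e+00]
shingle 301 [32.5  6.6 11.2] [ 3.00e-03 -1.40e-02  1.08e+01]
17.425 [ 0.48031228 -0.19402236  0.061203  ] [-22.335012    -3.20722301  27.07591094] 0.008522653862434294 68.00735592842102
N 32.45839914305084 along -13.307997397377973
```

The plate is stable and flat, pressed with about 32 N, and the shingles are down. I'll hand in.

```bash
python3 -c "
from rig import arm
print(arm.job_done())"
```

```text
the job is handed in; nothing more can be done
None
```

I handed the job in at about 17.5 s: the flashing lies flat on the roof with its plain edge evenly about 20 mm under the shingles, which did not lift, and the gripper still holds the seam and presses it down with about 32 N.

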